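Set the plate nest's gap with its knurled wheel

TASK

On the desk stands an adjustable plate nest with a sliding blue jaw. With a fingertip on top of its knurled thumbwheel, roll the wheel stroke by stroke so that the jaw closes the gap toward the fixed fence, until the jaw's red pointer stands within the green band of the gauge mark, then take the finger off. Move the jaw only by the wheel, never by touching the jaw itself; grasp nothing, and leave the plate, marker, weight and bottle round about where they stand.

Things in the scene. Friction and masses are not known exactly. Their poses are not given: they have to be found in the camera images.
- nest: Plate nest fixed to the desk, yaw differs per run. Aluminium base 116 x 320 x 12 mm (x, y, z). Origin on the desk, z up; +y runs from the wheel's end to the fixed fence (42 mm high, face at y = +105 mm); -x is the side with the white ruler. Grey wheel housing at x within 27 mm, y = -161 to -69 mm, top 52 mm above the desk. All else of it is at most 42 mm high.
- wheel: Knurled steel thumbwheel, a few ribs yellow, 60 mm diameter, 16 mm wide, in a slot of the grey housing; axle level, along the nest's x. Origin: its centre (turns with it), at x = 0, y = -115, z = 36 mm in the nest's frame. Rolling its top toward the fence (nest +y) closes the gap: 3.75 mm of finger stroke per mm of jaw; the other way opens it. Endless, stays where left, under 1 N to turn at the rim.
- wheel_crest (a point): Highest point of the wheel, 66 mm above the desk, 14 mm above the housing; fixed to the nest, does not turn with the wheel. The wheel does not yield, so touch down with a light force (3 to 8 N) and stroke level along the nest's y; it is carried along by friction. Strokes of about 28 mm centred on the crest stay clear of the housing.
- jaw: Sliding blue jaw with a black rubber face, 84 mm (x) x 21 mm (y), top 36 mm above the desk; axes as the nest's, origin at desk height under its middle. Geared to the wheel; slides along the nest's +y toward the fence, from y = -30 mm in the nest's frame at the start, by 50 mm at most. Not to be touched.
- pointer_tip (a point): End of the red pointer (1.8 mm wide) on the jaw, above the white ruler, 22 mm above the desk; moves with the jaw.
- mark (a point): Middle of the inner end of the green band: a green bar 5 mm wide along the nest's y, 12 mm long, top 21 mm above the desk, on a black clip fixed at the outer edge of the ruler. Axes as the nest's. The pointer is at the mark when both have the same nest y; at the start it is 16 to 34 mm short (on the -y side).
- spare_plate: White 96-well plate, 85 x 128 x 14 mm, lying on the desk to the right of the nest, beyond the wheel end. Origin under its centre. Leave alone.
- marker_black: Black and white marker pen, 135 mm long, 17 mm thick, on the desk in front of the nest. Leave alone.
- cal_weight: Brass-coloured check weight with a knob, 30 mm wide, 48 mm high, behind the nest. Origin under its centre. Leave alone.
- stain_bottle: Bottle with a black cap, 46 mm wide, 85 mm high, behind the nest. Origin under its centre. Leave alone.

How it is judged:
On the way, in this order (a step that is already met when the one before it is completed fails the run):
1. a finger rests on the wheel while the gap is still open (contact force between the fingers and wheel above 0.5 N and y of pointer_tip in the frame of mark below -0.006 m), for 0.1 s.
2. the wheel brings the jaw's pointer into the green band (y of pointer_tip in the frame of mark between -0.0025 and 0.0025 m), for 0.1 s.
At the end, for the whole second after the job is handed in: The red pointer stands within 2.5 mm of the middle of the green band (inside the 5 mm band), the jaw is at rest, and plate, marker, weight and bottle are within 12 mm of where they stood (all of step 2 and linear speed of jaw below 0.003 m/s and distance of each of spare_plate, marker_black, cal_weight, stain_bottle from where it was at the start of the episode below 0.012 m); the robot touches nothing.
It fails at once if the robot pushes or holds the jaw itself (contact force between any of the fingers, the arm and jaw above 1 N).
It fails at once if the plate, marker, weight or bottle is moved, lifted or carried (distance of any of spare_plate, marker_black, cal_weight, stain_bottle from where it was at the start of the episode above 0.012 m).
It also fails if it takes over 61 s, if anything falls off the work surface, if the arm or the gripper's body presses on something with over 40 N, if the wrist force passes 120 N, or if a joint passes its speed limit or range.

ROBOT

A 7-joint arm with a two-finger parallel gripper is mounted at the origin on a cart in front of the work surface, level with it; the furniture and walls round the work are solid. World frame = base frame: x ahead of the robot, y to its left, z up, the work surface at z = 0. Lengths are in m, angles in rad, forces in N, time in s.
With the tool pointing down it reaches from about 0.425 to 1.025 m from the base axis. Payload 3.6 kg.
Tool frame: the origin (TCP) lies at the very end of the fingers, on their centre line; the grasp point (between the pads) lies 19 mm behind it; z points along the fingers, y is the line along which they close (so a half turn about z gives the same grasp; the last joint's range is limited). The gripper opens to 85 mm and grips with 20 to 120 N. Pads are 22 mm wide; open, the fingers measure 114 mm over their backs; the gripper's body (76 mm by 85 mm) begins 54 mm behind the grasp point. The pads swing forward as they close: fully open they stand 13 mm farther back than shut.
Start: joints at [1.008, 0.591, 0.048, 1.609, -0.033, 0.943, -0.034], TCP at [0.328, -0.646, 0.231] pointing down, gripper open.
Joint ranges: [-2.69, 2.69], [-0.47, 2.24], [-1.27, 1.36], [0.19, 2.51], [-1.53, 4.68], [0.08, 2.07], [-3.09, 3.09]. Speed limits (rad/s): [2.57, 2.57, 3.14, 3.14, 3.14, 3.14, 3.14].

INTERFACE

Orientations are given as a rotation vector (axis times angle).
In Python, from station import sensors, vision, ticket gives the robot as it stands. The module is installed in compiled form; this text tells all that it offers.
- The arm moves only by the shell command python3 -m pendant 'ROWS' [OPENING] [FORCE]. ROWS is JSON, a list of rows, each a list of 4 numbers: the shift along the world's x, y, z in m, then the turn about the world's z in rad. A call has 1 to 20 rows; each row is the pose to reach, as a shift and turn from the pose commanded when the call began; what a row does not reach only later rows make up. A row lasts 1/10 s, in which the tool goes at most 50 mm and 8.59 degrees, less where a joint would pass 70% of its speed; a pose out of reach is approached as far as the arm can. A call with a gripper value outside its range is refused whole. OPENING is the finger opening in m, from 0 to 0.0854, set as the call begins (- or left out, the last holds). The fingers move at their own pace and stop on an object; FORCE is the grip in N (left out, the last holds). Time passes only in rows, so rows that repeat a pose let the fingers close. It gives the time, the measured TCP pose, the force, the opening and the grip force at its end, in the units of the state.
- sensors.get_state(): the state, without advancing time (a new reading comes with each control period).
- vision.snapshot(name): name is "scene" or "top" or "wrist"; returns the picture (400x640x3 uint8, blue, green, red); there is no depth.
- vision.get_calibration(name): a dict with "camera_matrix" (3x3 intrinsics, pixels), "position" and "attitude" of the camera in the world. Camera axes: x right, y down, z forward; pixel columns grow to the right and rows downward; lengths in m; the calibration is good to about 2 mm. A picture is of the moment at which its call begins: read the wrist's pose just before it. get_calibration takes no time and is no camera call; for the wrist camera it gives the pose at the moment of the call.
- ticket.job_done(): hands the job in; it is judged then, once.
The state is a dict: "time_s": time; "q": joint angles; "joint_vel": joint speeds; "tau": joint torques, N m; "position": TCP position; "orientation": TCP orientation; "force": force on the tool from outside, world axes, zero at the start; "wrist_torque": the same for the moment, N m; "gripper_width": opening from 0.0 (shut) to 1.0 (fully open); "finger_force": force on a finger pad.
Only numpy, scipy, OpenCV 4.12 (cv2) and the standard library are available. Lean on these libraries where they do the work, as an engineer would, in place of code of your own. Each camera call takes 0.05 s, during which the arm holds its last target. There are 200 camera calls.

## Working session

There is one attempt and no reset: what is moved stays moved. The work goes in short steps, Python scripts to look and compute and a shell command to move; the robot and the scene stay as the last step left them, time stands still between calls to the robot, and variables do not carry over. Pictures are saved under pics/ and viewed, at most 10 in all, crops included, and the job is handed in when it is done.

```bash
mkdir -p pics; cat > h.py <<'E'
import numpy as np, cv2
from scipy.spatial.transform import Rotation as R
from station import sensors, vision, ticket
def cal(n):
    c=vision.get_calibration(n); a=np.array(c["attitude"],float)
    M=a if a.shape==(3,3) else R.from_rotvec(a).as_matrix() if a.size==3 else R.from_quat(a).as_matrix()
    return np.array(c["camera_matrix"]),np.array(c["position"]),M
def ray(c,u,v,z):
    K,p,M=c; d=M@np.linalg.inv(K)@[u,v,1]; return p+d*(z-p[2])/d[2]
def proj(c,P):
    K,p,M=c; q=K@(M.T@(np.array(P)-p)); return q[:2]/q[2]
E
python3 - <<'E'
from h import *
s=sensors.get_state(); print(s)
for n in("scene","top"):
    print(n,vision.get_calibration(n)); cv2.imwrite(f"pics/{n}0.png",vision.snapshot(n))
E
```

```text
{'time_s': 0.0, 'q': array([ 1.00750349,  0.59212318,  0.0483189 ,  1.60986647, -0.03328437,
        0.94267915, -0.033705  ]), 'joint_vel': array([-6.71859719e-05,  9.90580558e-04, -5.18567935e-04, -2.34242526e-04,
        1.88916065e-04, -1.49219180e-03, -5.96622117e-04]), 'tau': array([-1.52647158e-04, -5.48698425e+01,  1.54629763e+00, -1.98127234e+01,
        9.27509187e-03,  8.78549181e-03, -9.11063694e-06]), 'position': array([ 0.32781687, -0.64570694,  0.23012198]), 'orientation': array([-3.05318560e+00, -7.30779940e-01,  1.05985529e-03]), 'force': array([0.39394813, 0.37348768, 0.05810465]), 'wrist_torque': array([-0.0400901 , -0.01189949,  0.02070675]), 'finger_force': 0.0, 'gripper_width': 0.9996006022102516}
scene {'camera_matrix': array([[407.41839489,   0.        , 321.66352673],
       [  0.        , 407.41839489, 196.96667759],
       [  0.        ,   0.        ,   1.        ]]), 'position': array([0.19942529, 0.55827454, 0.69158687]), 'attitude': array([-0.66565334,  2.64795769, -1.11818374])}
top {'camera_matrix': array([[384.58730059,   0.        , 311.5827523 ],
       [  0.        , 384.58730059, 197.1619699 ],
       [  0.        ,   0.        ,   1.        ]]), 'position': array([0.30880792, 0.01605829, 1.08674602]), 'attitude': array([-2.14296143,  2.10296517, -0.19984999])}
```

View pics/top0.png

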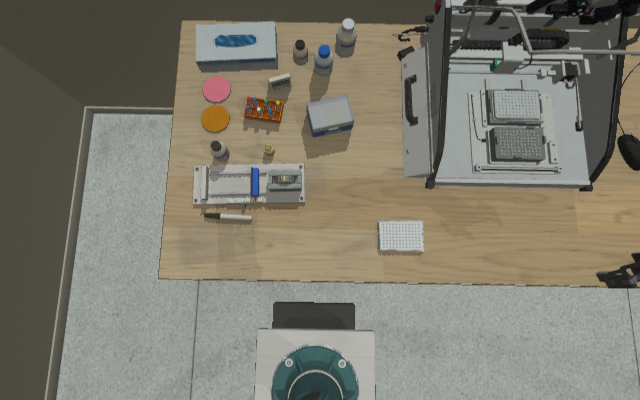

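View pics/scene0.png

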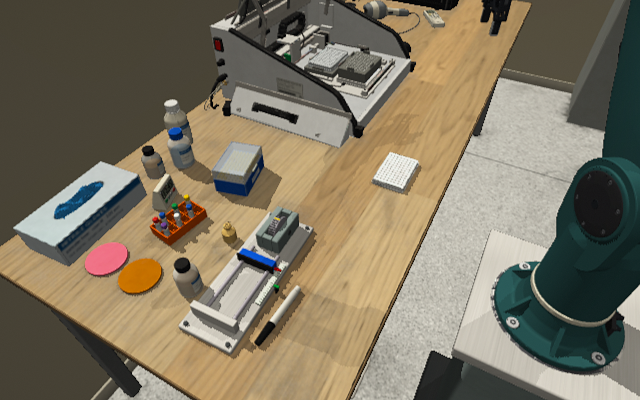

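The top view shows the nest from (193,167) to (306,203), with the wheel near (285,179), the fence at the left end (world +y), and the ruler and marker on the robot side. I'll enlarge both views to get better pixel positions.

```bash
python3 - <<'E'
from h import *
a=cv2.imread("pics/top0.png")[155:215,185:315]; b=cv2.imread("pics/scene0.png")[205:355,175:325]
a=cv2.resize(a,None,fx=6,fy=6,interpolation=cv2.INTER_CUBIC); cv2.imwrite("pics/topc.png",a)
c=cal("top")
for n,u,v,z in[("c1",193,167,.012),("c2",305,163,.012),("c3",306,203,.012),("c4",194,207,.012),("wheel",285,179,.066)]: print(n,ray(c,u,v,z))
E
```

```text
c1 [0.59490576 0.36166033 0.012     ]
c2 [0.61305561 0.03878847 0.012     ]
c3 [0.49568276 0.0333859  0.012     ]
c4 [0.47818403 0.34993249 0.012     ]
wheel [0.55158337 0.09116027 0.066     ]
```

View pics/topc.png

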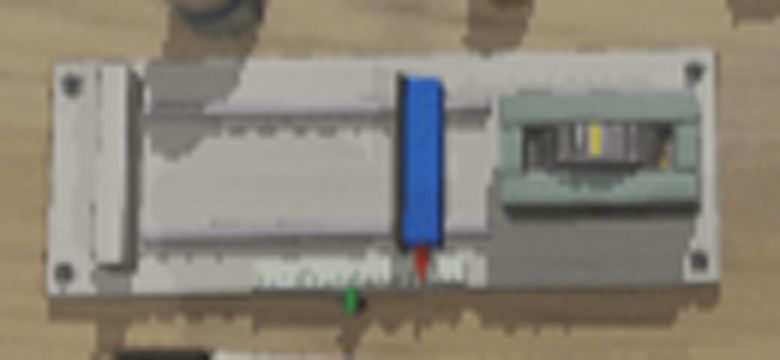

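The crop shows the base corners at (55,65), (716,50), (718,283) and (50,295), the red pointer tip at (422,280), the green mark at (351,300) and the wheel at (600,143).

```bash
python3 - <<'E'
from h import *
from scipy.optimize import least_squares
c=cal("top"); px=lambda u,v:((u+.5)/6-.5+185,(v+.5)/6-.5+155)
P=[ray(c,*px(u,v),.012)[:2] for u,v in[(55,65),(716,50),(718,283),(50,295)]]
L=np.array([(58,160),(58,-160),(-58,-160),(-58,160)])/1e3
rot=lambda t:np.array([[np.cos(t),-np.sin(t)],[np.sin(t),np.cos(t)]])
r=least_squares(lambda p:((L@rot(p[2]).T+p[:2])-P).ravel(),[.54,.2,0])
x,y,t=r.x; print("pose",r.x,"res mm",r.fun*1e3)
N=lambda u,v,z:rot(t).T@(ray(c,*px(u,v),z)[:2]-[x,y])*1e3
print("pointer",N(422,280,.022),"mark",N(351,300,.021),"wheel",N(597,143,.066))
print("jaw mid",N(423,160,.036))
print("crest world",rot(t)@[0,-.115]+[x,y],"nest y dir",rot(t)@[0,1])
s=sensors.get_state();print(R.from_rotvec(s["orientation"]).as_matrix().round(3))
K,p,M=cal("wrist");print(p,M.round(2),K)
E
```

```text
pose [0.54988538 0.19847924 0.04027641] res mm [ 1.72989007  0.82923421  1.03579299 -0.98321255 -0.81314862 -2.15459398
 -1.95253445  2.30857232]
pointer [-54.50012509 -19.37613569] mark [-63.12704892  13.93988384] wheel [  -0.93823338 -104.81624612]
jaw mid [ -0.10795419 -21.5237961 ]
crest world [0.55451591 0.0835725 ] nest y dir [-0.04026552  0.99918902]
[[ 0.892  0.453 -0.001]
 [ 0.453 -0.892  0.002]
 [-0.    -0.002 -1.   ]]
[ 0.38711765 -0.61527549  0.37272385] [[ 0.45 -0.86 -0.23]
 [-0.89 -0.44 -0.12]
 [-0.    0.26 -0.96]] [[341.06686229   0.         318.5595498 ]
 [  0.         341.06686229 199.74343171]
 [  0.           0.           1.        ]]
```

```bash
python3 -m pendant '[[0.005,0.015,0,-0.01],[0.015,0.05,0,-0.03],[0.028,0.09,0,-0.05],[0.04,0.13,0,-0.08],[0.053,0.17,0,-0.1],[0.065,0.21,0,-0.13],[0.078,0.25,0,-0.15],[0.09,0.29,0,-0.18],[0.105,0.335,0,-0.2],[0.12,0.38,0,-0.23],[0.133,0.425,0,-0.26],[0.146,0.47,0,-0.29],[0.16,0.515,0,-0.31],[0.174,0.56,0,-0.34],[0.187,0.6,0,-0.36],[0.2,0.64,0,-0.38],[0.21,0.675,0,-0.4],[0.218,0.705,0,-0.42],[0.224,0.722,0,-0.43],[0.227,0.73,0,-0.43]]' 0 20
python3 - <<'E'
from h import *
c=cal("wrist"); np.savez("pics/w1.npz",*c); im=vision.snapshot("wrist"); cv2.imwrite("pics/w1.png",im)
t=cal("top"); cv2.imwrite("pics/top1.png",vision.snapshot("top"));cv2.imwrite("pics/scene1.png",vision.snapshot("scene"))
E
```

```text
time_s: 2.1
position: [0.5545, 0.0871, 0.2312]
orientation: [-3.14, -0.069, 0.001]
force: [-0.0, 0.0, -0.1]
gripper_width: -0.002
finger_force: 0.0
```

View pics/w1.png

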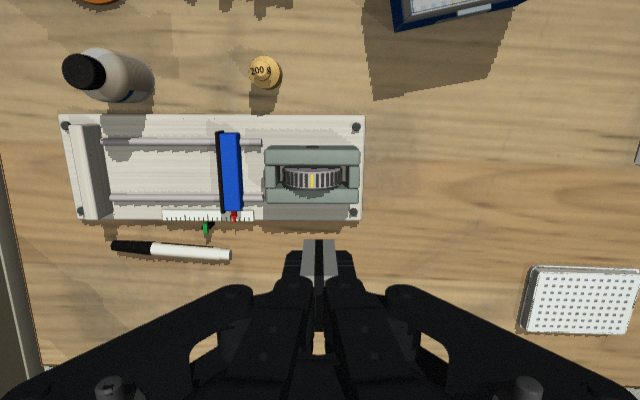

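The wrist view shows the base corners at (57,115), (365,114), (366,221) and (75,222). The housing top runs from (264,146) to (360,204) and the wheel is at (312,177). The pointer tip is at about (234,217) and the green bar at about (207,228).

```bash
python3 - <<'E'
from h import *
from scipy.optimize import least_squares
d=np.load("pics/w1.npz"); c=[d[k] for k in d.files]; c=(c[0],c[1],c[2])
F=[(58,160,12,57,115),(58,-160,12,365,114),(-58,-160,12,366,221),(-58,160,12,75,222),(27,-69,52,264,146),(27,-161,52,360,146),(-27,-161,52,359,204),(-27,-69,52,265,204)]
def W(p,l): 
    q=np.array(l)/1e3; return R.from_euler('z',p[2]).apply(q)+[p[0],p[1],0]
f=lambda p:np.concatenate([proj(c,W(p,a[:3]))-a[3:] for a in F])
r=least_squares(f,[.55,.2,.04],loss='soft_l1'); p=r.x; print(p); print(f(p).reshape(-1,2).round(1))
N=lambda u,v,z:R.from_euler('z',-p[2]).apply(ray(c,u,v,z)-[p[0],p[1],0])*1e3
print("ptr",N(234,217,.022),"mark",N(207,228,.021),"crest",W(p,(0,-115,66)),"wheel px",proj(c,W(p,(0,-115,66))))
im=cv2.imread("pics/w1.png")[195:245,160:280]; cv2.imwrite("pics/w1c.png",cv2.resize(im,None,fx=6,fy=6,interpolation=cv2.INTER_CUBIC))
E
```

```text
[0.5503917  0.20710646 0.04994824]
[[ -9.6   0.2]
 [ -6.9  -0.8]
 [-10.4  -0.7]
 [ -5.3  -0.1]
 [  1.1   2.6]
 [  3.1   2. ]
 [  2.5  -0.6]
 [  2.7  -0.1]]
ptr [-50.07036693 -27.07394778  22.        ] mark [-62.89887509   3.7164375   21.        ] crest [0.55613335 0.09224989 0.066     ] wheel px [314.1161242  179.58407031]
```

View pics/w1c.png

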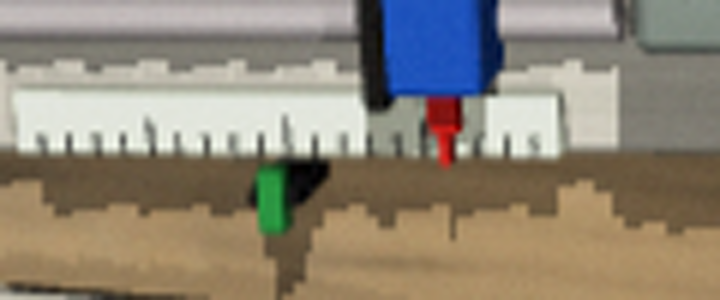

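```bash
cat >> h.py <<'E'
YAW=.047
def gap(n="wrist"):
    c=cal(n); im=vision.snapshot(n); h=cv2.cvtColor(im,cv2.COLOR_BGR2HSV)
    H,S,V=[h[...,i].astype(int) for i in range(3)]
    def cen(m):
        k,l,st,ce=cv2.connectedComponentsWithStats(m.astype(np.uint8)); i=1+st[1:,4].argmax(); return ce[i],st[i]
    if n=="wrist":
        roi=np.zeros(H.shape,bool)
        for P in [(.497,.20,.02)]:
            u,v=proj(c,P).astype(int); roi[max(v-50,0):v+50,max(u-110,0):u+110]=1
    g,gs=cen(roi&(abs(H-62)<18)&(S>130)&(V>50)); r,rs=cen(roi&((H<8)|(H>172))&(S>140)&(V>80))
    d=np.array([-np.sin(YAW),np.cos(YAW),0])
    G=ray(c,*g,.021); P=ray(c,*r,.022)
    print("green",g.round(1),gs[4],"red",r.round(1),rs[4],G.round(4),P.round(4),"gap mm",((P-G)@d*1e3).round(2))
    return im
E
python3 -c "
from h import *
gap()"
python3 -m pendant '[[0.001,-0.002,-0.02,0],[0.002,-0.004,-0.05,0],[0.003,-0.006,-0.08,0],[0.003,-0.006,-0.11,0],[0.003,-0.006,-0.135,0],[0.003,-0.006,-0.15,0],[0.003,-0.006,-0.157,0],[0.003,-0.006,-0.157,0]]'
```

```text
green [201.4 228. ] 54 red [230.1 216. ] 41 [0.4875 0.21   0.021 ] [0.503  0.1779 0.022 ] gap mm -32.79
time_s: 3.1
position: [0.5575, 0.076, 0.0737]
orientation: [3.14, 0.059, -0.003]
force: [-0.2, 0.3, 0.2]
gripper_width: -0.002
finger_force: 0.0
```

```bash
python3 -m pendant '[[0,0.002,-0.002,0],[0,0.004,-0.005,0],[0,0.004,-0.006,0],[0,0.004,-0.007,0],[0,0.004,-0.007,0]]'; python3 -m pendant '[[0,0,-0.0005,0],[0,0,-0.001,0],[0,0,-0.001,0]]'
```

```text
time_s: 3.6
position: [0.5583, 0.0817, 0.0675]
orientation: [-3.141, -0.063, -0.0]
force: [0.2, -0.4, -0.0]
gripper_width: -0.003
finger_force: 0.0
time_s: 3.9
position: [0.5582, 0.0815, 0.0663]
orientation: [3.141, 0.062, -0.0]
force: [0.5, 0.7, -0.1]
gripper_width: -0.001
finger_force: 0.0
```

```bash
python3 -m pendant '[[0,0,-0.0005,0],[0,0,-0.001,0],[0,0,-0.001,0]]'; python3 -m pendant '[[0,0,-0.0005,0],[0,0,-0.0005,0]]'
```

```text
time_s: 4.2
position: [0.5583, 0.0816, 0.0654]
orientation: [-3.141, -0.063, -0.0]
force: [-0.0, -0.9, 1.6]
gripper_width: -0.002
finger_force: 0.6
time_s: 4.4
position: [0.5583, 0.0814, 0.0652]
orientation: [3.141, 0.062, 0.0]
force: [-0.4, 0.1, 3.6]
gripper_width: -0.004
finger_force: 2.1
```

```bash
python3 -m pendant '[[0,0.002,0,0],[0,0.005,0,0],[0,0.008,0,0],[0,0.011,0,0],[-0.001,0.014,0,0],[-0.001,0.017,0,0],[-0.001,0.02,0,0],[-0.001,0.023,0,0],[-0.001,0.025,0,0],[-0.001,0.025,0,0]]'; python3 -c "
from h import *
cv2.imwrite('pics/w2.png',gap())"
```

```text
time_s: 5.4
position: [0.5573, 0.1074, 0.065]
orientation: [-3.14, -0.064, -0.001]
force: [-1.2, 1.6, 5.3]
gripper_width: -0.001
finger_force: 2.5
green [152.1 316.9] 60 red [186. 303.] 3 [0.4929 0.2097 0.021 ] [0.5043 0.1875 0.022 ] gap mm -22.69
```

```bash
python3 -m pendant '[[0,0,0.004,0],[0,0,0.01,0],[0,-0.013,0.012,0],[0.001,-0.026,0.012,0],[0.001,-0.027,0.012,0],[0.001,-0.027,0.012,0]]'; python3 -c "
from h import *
im=gap(); cv2.imwrite('pics/w3.png',im)"
```

```text
time_s: 6.05
position: [0.5581, 0.0779, 0.0767]
orientation: [3.14, 0.058, -0.001]
force: [0.0, 0.1, -0.1]
gripper_width: -0.002
finger_force: 0.0
green [117.4 312.3] 171 red [151.3 297.6] 90 [0.4886 0.2092 0.021 ] [0.501  0.1852 0.022 ] gap mm -24.5
```

View pics/w3.png

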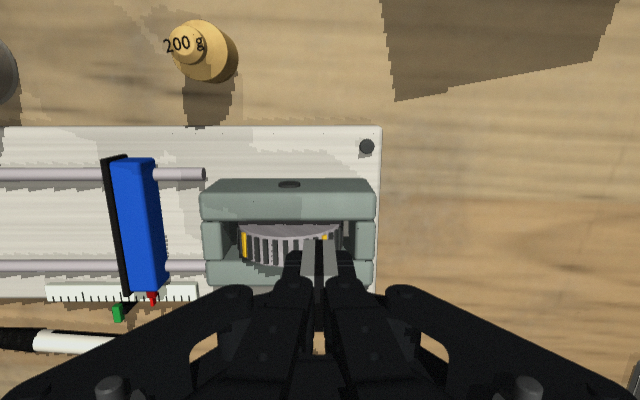

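The wrist view shows the jaw has moved toward the fence. The pointer is at about (152,298) and the green bar at (117,312), and the finger is clear above the wheel. On to the next strokes.

```bash
python3 -m pendant '[[0,0,-0.006,0],[0,0,-0.01,0],[0,0,-0.0118,0],[0,0,-0.012,0],[0,0.003,-0.012,0],[0,0.006,-0.012,0],[0,0.01,-0.012,0],[-0.001,0.014,-0.012,0],[-0.001,0.018,-0.012,0],[-0.001,0.022,-0.012,0],[-0.001,0.025,-0.012,0],[-0.001,0.027,-0.012,0],[-0.001,0.027,-0.012,0],[-0.001,0.027,-0.006,0],[-0.001,0.027,0,0],[0,0.014,0,0],[0,0.002,0,0],[0,0,0,0],[0,0,0,0]]'; python3 -c "
from h import *
im=gap()"
```

```text
time_s: 8.0
position: [0.5581, 0.0778, 0.0766]
orientation: [3.14, 0.058, -0.001]
force: [0.5, 0.1, -0.0]
gripper_width: 0.001
finger_force: 0.0
green [117.1 312.4] 169 red [139.4 297.6] 94 [0.4885 0.2092 0.021 ] [0.5007 0.1928 0.022 ] gap mm -16.92
```

```bash
python3 -m pendant '[[0,0,-0.006,0],[0,0,-0.01,0],[0,0,-0.0118,0],[0,0,-0.012,0],[0,0.003,-0.012,0],[0,0.006,-0.012,0],[0,0.01,-0.012,0],[-0.001,0.014,-0.012,0],[-0.001,0.018,-0.012,0],[-0.001,0.022,-0.012,0],[-0.001,0.025,-0.012,0],[-0.001,0.027,-0.012,0],[-0.001,0.027,-0.012,0],[-0.001,0.027,-0.006,0],[-0.001,0.027,0,0],[0,0.014,0,0],[0,0.002,0,0],[0,0,0,0],[0,0,0,0]]'; python3 -c "
from h import *
im=gap()"; python3 -m pendant '[[0,0,0.03,0],[0,0.01,0.07,0],[0,0.03,0.11,0],[0,0.05,0.14,0],[0,0.07,0.15,0],[0,0.075,0.15,0],[0,0.075,0.15,0],[0,0.075,0.15,0]]'; python3 -c "
from h import *
im=gap(); cv2.imwrite('pics/w4.png',im)
c=cal('wrist'); u,v=proj(c,(.495,.205,.02)).astype(int)
k=im[v-35:v+35,u-60:u+60]; cv2.imwrite('pics/w4c.png',cv2.resize(k,None,fx=6,fy=6,interpolation=cv2.INTER_CUBIC)); print(u-60,v-35)"
```

```text
time_s: 9.95
position: [0.558, 0.0778, 0.0766]
orientation: [3.14, 0.058, -0.001]
force: [-0.4, 0.1, 0.6]
gripper_width: 0.0
finger_force: 0.0
green [117.1 312.6] 163 red [127.4 297.2] 87 [0.4883 0.2092 0.021 ] [0.5007 0.2005 0.022 ] gap mm -9.24
time_s: 10.8
position: [0.5571, 0.1531, 0.2253]
orientation: [3.139, 0.061, -0.005]
force: [-0.1, -1.0, 0.3]
gripper_width: -0.002
finger_force: 0.0
green [263.8 234.5] 47 red [273.4 221.8] 44 [0.4872 0.2102 0.021 ] [0.5026 0.1998 0.022 ] gap mm -11.16
208 192
```

View pics/w4c.png

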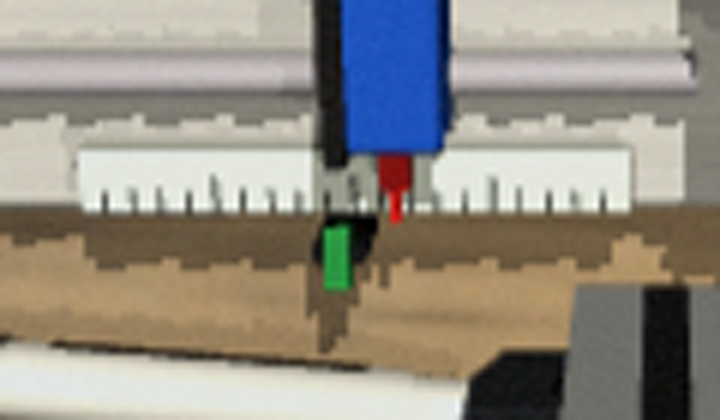

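The crop shows the pointer tip at about (396,205) and the green band centre at about (338,240), so the pointer is still about 10.8 mm short. One more full stroke, then a short one.

```bash
python3 -m pendant '[[0,-0.02,-0.005,0],[0,-0.045,-0.03,0],[0,-0.065,-0.07,0],[0,-0.075,-0.11,0],[0,-0.075,-0.14,0],[0,-0.075,-0.15,0],[0,-0.075,-0.15,0],[0,-0.075,-0.15,0]]'; python3 -m pendant '[[0,0,-0.006,0],[0,0,-0.01,0],[0,0,-0.0118,0],[0,0,-0.012,0],[0,0.003,-0.012,0],[0,0.006,-0.012,0],[0,0.01,-0.012,0],[-0.001,0.014,-0.012,0],[-0.001,0.018,-0.012,0],[-0.001,0.022,-0.012,0],[-0.001,0.025,-0.012,0],[-0.001,0.027,-0.012,0],[-0.001,0.027,-0.012,0],[-0.001,0.027,-0.006,0],[-0.001,0.027,0,0]]';python3 -m pendant '[[0,0,0.03,0],[0,0.01,0.07,0],[0,0.03,0.11,0],[0,0.045,0.138,0],[0,0.048,0.138,0],[0,0.048,0.138,0],[0,0.048,0.138,0]]'; python3 -c "
from h import *
im=gap()"
```

```text
time_s: 11.65
position: [0.5589, 0.0796, 0.0774]
orientation: [-3.141, -0.062, -0.002]
force: [-0.1, -0.3, 0.2]
gripper_width: 0.002
finger_force: 0.0
time_s: 13.15
position: [0.557, 0.1063, 0.0768]
orientation: [3.141, 0.062, -0.001]
force: [-0.1, -0.7, 0.4]
gripper_width: 0.001
finger_force: 0.0
time_s: 13.85
position: [0.5561, 0.1532, 0.2136]
orientation: [3.139, 0.061, -0.004]
force: [0.3, 0.3, -0.1]
gripper_width: -0.004
finger_force: 0.0
green [262.1 237.2] 52 red [264.8 225.2] 49 [0.4879 0.2104 0.021 ] [0.5017 0.2074 0.022 ] gap mm -3.63
```

```bash
python3 -m pendant '[[0.001,-0.02,-0.005,0],[0.001,-0.045,-0.03,0],[0.001,-0.063,-0.07,0],[0.001,-0.067,-0.11,0],[0.001,-0.067,-0.132,0],[0.001,-0.067,-0.138,0],[0.001,-0.067,-0.138,0],[0.001,-0.067,-0.138,0]]'; python3 -m pendant '[[0,0,-0.006,0],[0,0,-0.01,0],[0,0,-0.0118,0],[0,0,-0.012,0],[0,0.003,-0.012,0],[0,0.006,-0.012,0],[0,0.009,-0.012,0],[0,0.0115,-0.012,0],[0,0.0125,-0.012,0],[0,0.0125,-0.012,0],[0,0.0125,-0.012,0],[0,0.0125,-0.006,0],[0,0.0125,0,0]]';python3 -m pendant '[[0,0,0.03,0],[0,0.01,0.07,0],[0,0.03,0.11,0],[0,0.05,0.138,0],[0,0.056,0.138,0],[0,0.056,0.138,0],[0,0.056,0.138,0],[0,0.056,0.138,0]]'; python3 -c "
from h import *
im=gap(); 
c=cal('wrist'); u,v=proj(c,(.495,.205,.02)).astype(int)
k=im[v-35:v+35,u-60:u+60]; cv2.imwrite('pics/w5c.png',cv2.resize(k,None,fx=6,fy=6,interpolation=cv2.INTER_CUBIC))"
```

```text
time_s: 14.7
position: [0.5588, 0.0875, 0.0774]
orientation: [-3.141, -0.062, -0.002]
force: [1.0, -0.2, -0.7]
gripper_width: -0.003
finger_force: 0.0
time_s: 16.0
position: [0.5583, 0.1001, 0.0773]
orientation: [-3.141, -0.063, -0.0]
force: [-0.1, -0.6, -0.6]
gripper_width: 0.003
finger_force: 0.0
time_s: 16.8
position: [0.5571, 0.1543, 0.2133]
orientation: [3.139, 0.06, -0.005]
force: [0.4, 0.7, -0.3]
gripper_width: 0.0
finger_force: 0.0
green [263.1 238.3] 52 red [262.5 225.9] 45 [0.4878 0.2104 0.021 ] [0.5019 0.2108 0.022 ] gap mm -0.33
```

View pics/w5c.png

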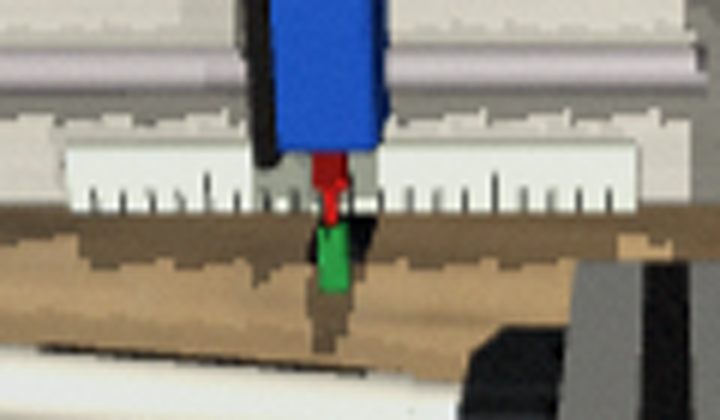

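The pointer tip at (332,215) is centred on the green band at (334,255), and the finger is well clear of the wheel. I'm handing the job in.

```bash
python3 -c "
from h import *
print(ticket.job_done())"
```

```text
the job is handed in; nothing more can be done
None
```

I handed the job in after five wheel strokes: the red pointer stands inside the green band, measured about 0.3 mm from its middle, the finger is off the wheel, and only the wheel was touched; the station printed no verdict.

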